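Let the yellow knob out of its feeder

ROBOT

A 6-joint arm with a two-finger parallel gripper is mounted at the origin on the work surface. World frame = base frame: x ahead of the robot, y to its left, z up, the work surface at z = 0. Lengths are in mm, angles in rad, forces in N, time in s.
With the tool pointing down it reaches from about 300 to 775 mm from the base axis. Payload 14.6 kg.
Tool frame: the origin (TCP) lies between the finger pads; the fingertips stand 22 mm ahead of it and the grasp point (between the pads) lies 3 mm ahead of it (finger_overhang is the distance from the TCP to the fingertips, in mm); z points along the fingers, y is the direction in which the jaws open and shut (so a half turn about z gives the same grasp; the last joint's range is limited). The gripper opens to 94 mm and grips with 3 to 60 N. Pads are 16 mm wide; open, the fingers measure 119 mm over their backs; the gripper's body (75 mm by 177 mm) begins 78 mm behind the grasp point.
Start: joints at [1.225, 0.3, 1.521, -0, 1.321, -0.067], TCP at [151.359, 528.753, 227.446] pointing down, gripper open.
Joint ranges: [-3.03, 3.03], [-0.79, 2.21], [0.23, 2.52], [-1.04, 4.18], [0, 3.07], [-2.55, 2.55]. Speed limits (rad/s): [2.22, 2.22, 2.57, 3.14, 3.14, 3.14].

INTERFACE

Orientations are given as [roll, pitch, yaw] about the fixed x, y, z axes, in that order (R = Rz(yaw) Ry(pitch) Rx(roll)).
In Python, from cell import * gives the robot as it stands.
- The arm moves only by the tool jog_arm, never from a script. Its argument "increments" is a list of rows, each a list of 7 numbers: the shift along the tool's x, y, z in cm, then the turn, a rotation vector about the tool's x, y, z in degrees, then the finger opening in cm, from 0 to 9.4. In form: [[x, y, z, wx, wy, wz, grip], ...]. A call has 1 to 20 rows; each row shifts and turns the commanded pose from where the row before left it, along the tool's axes as they then stand; what a row does not reach is not made up. A row lasts 1/8 s, in which the tool goes at most 62.5 mm and 10.7 degrees, less where a joint would pass 70% of its speed; a pose out of reach is approached as far as the arm can. A call is refused whole if a number of a shift passes 6.25 or a number of a turn 10.7, either way. A call with a gripper value outside its range is refused whole. The fingers move at their own pace and stop on an object; "squeeze" is the grip in N (left out, the last holds). Time passes only in rows, so rows that do not move let the fingers close. It gives the time, the measured TCP pose, the force and the opening at its end, in the units of the state.
- read_state(): the state, without advancing time (a new reading comes with each control period).
- camera(name): name is "side" or "top"; returns a dict with "image" (384x512x3 uint8, red, green, blue), "K" (3x3 intrinsics, pixels), "rvec" (rotation vector, rad) and "tvec" (3), from world to camera coordinates, as OpenCV has them. Camera axes: x right, y down, z forward; pixel columns grow to the right and rows downward; lengths in mm; the calibration is good to about 2 mm. A picture is of the moment at which its call begins. There is no depth.
- sign_off(): hands the job in, once; it reports no verdict.
Trained networks look in a picture, given as the dict that the camera call returned (one of the last four; its "shot" number tells which), for a name from the list of things; names that differ only in an ending like _2 or _b are one class to them, and where a whole thing is asked for, a point or a joint stands for the part that bears it (a point fixed in the world has none). Each returns a list of dicts, best first, with "conf" (0 to 1); they miss things now and then, are a little off and sometimes report something else, mostly with a low value. They report only what shows in the picture. A call takes as long as a camera call.
- recognise(picture, name): "centre" ([x, y, z] in mm, in the coordinates of the camera as it stood for that picture, good to about 4 mm: the middle of the surface that is visible of it).
- regions_of(picture, name): "mask" (384x512 bool, what is visible of it).
The state is a dict: "clock": time; "joints": joint angles; "qd": joint speeds; "effort": joint torques, N m; "eef_pos": TCP position; "eef_rot": TCP orientation; "wrist_force": force on the tool from outside, world axes, zero at the start; "moment": the same for the moment, N m; "finger_gap": finger opening in mm.
Only numpy, scipy, OpenCV 4.12 (cv2) and the standard library are available. Lean on these libraries where they do the work, as an engineer would, in place of code of your own. Each camera call takes 0.05 s, during which the arm holds its last target.

TASK

Two feeders on the painting table each hold a painted ball knob behind an blue gate. Press down the red paddle of the feeder with the yellow knob, far enough and long enough for the yellow knob to roll under the raised gate into its tray, then let the paddle come back up so that the gate is shut again. Touch neither knob, leave the mint green knob's lever alone, and leave everything else on the table where it is.

Things in the scene. Friction and masses are not known exactly. Their poses are not given: they have to be found in the camera images.
- feeder_yellow: plywood feeder holding the yellow knob, fixed to the table (two alike). Origin under its base, 370 x 104 mm, from x = -180 (robot side) to 190 mm; z up. Along +x: red press paddle, grey pivot posts (x = -55, 118 mm tall), lane open on top (x -42 to 95, 38 mm wide, falling to +x) with the knob, blue gate (x = 50), felt-floored tray (inside x 98 to 188, 92 wide, floor 9 and walls 45 mm up). Lever bar beside the lane at y = +32 mm
- lever_yellow (a joint): rocking lever of the yellow knob's feeder, rad: 0 = at rest, gate shut; 0.36 = paddle on its stop, gate fully up. Hinge along feeder y at feeder x = -55, z = 108 mm. A spring returns it to 0; pressing the paddle's middle takes about 2.5 N to start, 4 N at the stop. Over about 0.31 the knob rolls out by itself within 2 s
- paddle_yellow (a point): red press paddle of the yellow knob's lever, a flat plate 44 (x) x 70 (y) x 8 mm, 100 mm to the robot side of the hinge; origin at the centre of its top face, z its upward normal, x and y as the feeder's. Top face at rest level, 121 mm above the table; its centre 85 mm above the table when fully pressed. Below it only a 54 mm tall rubber post
- knob_yellow_center (a point): centre of the yellow painted wooden ball knob, 34 mm in diameter, about 15 g, waiting in the lane behind its gate (centre 77 mm above the table)
- feeder_green: plywood feeder holding the mint green knob, fixed to the table (two alike). Origin under its base, 370 x 104 mm, from x = -180 (robot side) to 190 mm; z up. Along +x: red press paddle, grey pivot posts (x = -55, 118 mm tall), lane open on top (x -42 to 95, 38 mm wide, falling to +x) with the knob, blue gate (x = 50), felt-floored tray (inside x 98 to 188, 92 wide, floor 9 and walls 45 mm up). Lever bar beside the lane at y = +32 mm
- lever_green (a joint): rocking lever of the mint green knob's feeder, rad: 0 = at rest, gate shut; 0.36 = paddle on its stop, gate fully up. Hinge along feeder y at feeder x = -55, z = 108 mm. A spring returns it to 0; pressing the paddle's middle takes about 2.5 N to start, 4 N at the stop. Over about 0.31 the knob rolls out by itself within 2 s
- paddle_green (a point): red press paddle of the mint green knob's lever, a flat plate 44 (x) x 70 (y) x 8 mm, 100 mm to the robot side of the hinge; origin at the centre of its top face, z its upward normal, x and y as the feeder's. Top face at rest level, 121 mm above the table; its centre 85 mm above the table when fully pressed. Below it only a 54 mm tall rubber post
- knob_green_center (a point): centre of the mint green painted wooden ball knob, 34 mm in diameter, about 15 g, waiting in the lane behind its gate (centre 77 mm above the table)
- gate_yellow (a point): middle of the lower edge of the blue gate (a fork of two tines, 29 mm wide over both, 4 mm thick) of the yellow knob's feeder: 58 mm above the table when shut, about 98 mm when fully up
- gate_green (a point): middle of the lower edge of the blue gate (a fork of two tines, 29 mm wide over both, 4 mm thick) of the mint green knob's feeder: 58 mm above the table when shut, about 98 mm when fully up
- tape: bystander: pink roll of masking tape lying flat, 72 mm across, 24 mm high; origin at the centre of its underside
- jar: bystander: amber jar with white lid, 48 mm across, 70 mm high; origin at the centre of its underside
- can: bystander: closed yellow paint can, 100 mm across, 120 mm high; origin at the centre of its underside
- brush: bystander: paint brush lying on the table; origin near its middle, handle to its -x side
- sander: bystander: cork sanding block 100 x 45 x 30 mm; origin at the centre of its underside
- foot: bystander: tapered wooden furniture foot standing on its thin end, 52 mm across at the top, 100 mm high; origin at the centre of its underside
- plain_knob: bystander: unpainted wooden mushroom knob, 36 mm across, 33 mm high; origin at the centre of its underside
- knob_yellow: the yellow ball knob itself; its axes turn as it rolls, so use its centre point
- knob_green: the mint green ball knob itself; its axes turn as it rolls, so use its centre point

How it is judged (in metres and radians):
On the way, in this order (a step that is already met when the one before it is completed fails the run):
1. the paddle of the yellow knob's feeder is pressed down with the fingers and its gate is up (value of joint lever_yellow above 0.2 rad and contact force between the fingers and lever_yellow_c4 above 0.5 N), for 0.1 s.
2. the yellow knob has rolled into its tray (x of knob_yellow_center in the frame of feeder_yellow between 0.098 and 0.188 m and y of knob_yellow_center in the frame of feeder_yellow between -0.046 and 0.046 m and z of knob_yellow_center in the frame of feeder_yellow between 0.009 and 0.039 m), for 0.2 s.
At the end, for the whole second after the job is handed in: The yellow knob lies in the tray of its feeder, slower than 50 mm/s; both levers are back within 0.04 rad of rest, gates shut; the mint green knob is still in its lane behind its gate (all of step 2 and linear speed of knob_yellow below 0.05 m/s and value of joint each of lever_yellow, lever_green below 0.04 rad and x of knob_green_center in the frame of feeder_green between 0.015 and 0.045 m and y of knob_green_center in the frame of feeder_green between -0.02 and 0.02 m and z of knob_green_center in the frame of feeder_green between 0.06 and 0.09 m); the robot touches nothing.
It fails at once if the robot touches a painted knob (over 0.3 N), or a knob is raised over 110 mm above the table (contact force between any of the arm, the fingers and knob_yellow above 0.3 N or contact force between any of the arm, the fingers and knob_green above 0.3 N or height (world z) of any of knob_yellow_center, knob_green_center above 0.11 m).
It fails at once if the mint green knob's lever is moved by more than 0.08 rad (value of joint lever_green above 0.08 rad).
It fails at once if a bystander is moved by more than 25 mm (distance of any of tape, jar, can, brush, sander, foot, plain_knob from where it was at the start of the episode above 0.025 m).
It also fails if it takes over 35 s, if anything falls off the work surface, if the arm or the gripper's body presses on something with over 40 N, if the wrist force passes 120 N, or if a joint passes its speed limit or range.

## Working session

There is one attempt and no reset: what is moved stays moved. The work goes in short steps, Python scripts to look and compute and a tool call to move; the robot and the scene stay as the last step left them, time stands still between calls to the robot, and variables do not carry over. Pictures are saved under pics/ and viewed, and the job is handed in when it is done.

Besides the shell and the picture viewer there is one more tool, called after ">>>" by a JSON object that holds its "fn" and its "kwargs", one argument or row to a line. jog_arm: Moves the arm, as the interface text tells. Its arguments: {"type":"object","properties":{"increments":{"type":"array"},"squeeze":{"type":"number"}},"required":["increments"]}

```bash
mkdir -p pics; cat > h.py <<'E'
from cell import *
import numpy as np, cv2
def cam(n,f):
    p=camera(n); cv2.imwrite('pics/'+f,cv2.cvtColor(p['image'],cv2.COLOR_RGB2BGR)); return p
def w(p,c):
    R=cv2.Rodrigues(np.array(p['rvec'],float))[0]; return R.T@(np.array(c,float)-np.array(p['tvec'],float).ravel())
def proj(p,X):
    return cv2.projectPoints(np.array(X,float).reshape(-1,3),np.array(p['rvec'],float),np.array(p['tvec'],float),np.array(p['K'],float),None)[0].reshape(-1,2)
E
python3 - <<'E'
from h import *
s=read_state(); print({k:np.round(s[k],3) for k in('clock','eef_pos','eef_rot','wrist_force')})
for n in('top','side'):
    p=cam(n,n+'1.png')
    for t in('paddle_yellow','knob_yellow_center','gate_yellow','paddle_green','knob_green_center','gate_green','feeder_yellow','can','foot','jar'):
        for d in recognise(p,t)[:2]: print(n,t,round(d['conf'],2),np.round(w(p,d['centre'])),np.round(proj(p,w(p,d['centre']))[0]))
E
```

```text
{'clock': np.float64(0.0), 'eef_pos': array([151.288, 528.538, 226.88 ]), 'eef_rot': array([-3.14 , -0.   ,  2.863]), 'wrist_force': array([0.186, 0.12 , 0.576])}
top paddle_yellow 0.66 [471. 166. 117.] [195. 233.]
top knob_yellow_center 0.51 [638. 134.  86.] [210. 178.]
top gate_yellow 0.77 [470. 167. 121.] [194. 233.]
top paddle_green 0.62 [ 533. -131.  123.] [302. 213.]
top gate_green 0.97 [ 536. -134.  116.] [303. 213.]
top gate_green 0.62 [435.   9.  21.] [252. 251.]
top feeder_yellow 0.87 [599. 135.   8.] [212. 197.]
top foot 0.69 [467. 166. 122.] [195. 234.]
top jar 0.74 [541.  -4.  70.] [257. 213.]
top jar 0.32 [475. 167. 116.] [195. 232.]
side paddle_yellow 0.58 [491. 162. 110.] [204. 162.]
side knob_yellow_center 0.62 [643. 123.  85.] [257. 162.]
side gate_yellow 0.6 [494. 158. 115.] [205. 161.]
side gate_yellow 0.3 [542. -17.  48.] [248. 212.]
side paddle_green 0.58 [ 538. -134.  118.] [268. 224.]
side knob_green_center 0.57 [ 702. -152.   91.] [329. 214.]
side knob_green_center 0.51 [492. 158. 114.] [204. 161.]
side gate_green 0.76 [ 535. -136.  115.] [267. 225.]
side feeder_yellow 0.84 [595. 131.  25.] [242. 180.]
side can 0.93 [545. 352.  87.] [199. 131.]
side foot 0.75 [423. 312.  82.] [167. 148.]
side jar 0.62 [542. -17.  47.] [247. 212.]
```

View pics/top1.png

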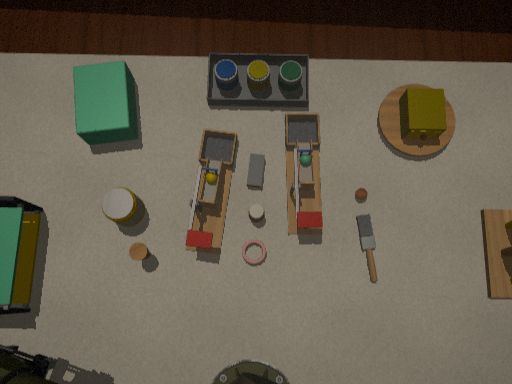

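View pics/side1.png

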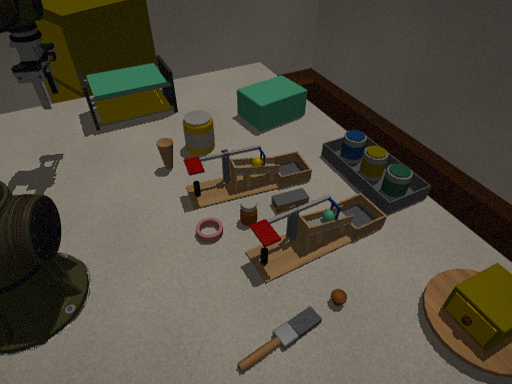

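The top view shows the yellow knob at about (211,178) and its red paddle at about (199,240). The green feeder is to the right, with its paddle at (309,220). Next I'll measure the paddle from its red pixels.

```bash
python3 - <<'E'
from h import *
def ray(p,uv):
    K=np.array(p['K'],float);R=cv2.Rodrigues(np.array(p['rvec'],float))[0];C=-R.T@np.array(p['tvec'],float).ravel()
    return C,R.T@np.linalg.inv(K)@np.array([*uv,1.])
def atz(p,uv,z):
    C,d=ray(p,uv); return C+d*(z-C[2])/d[2]
P={}
for n in('top','side'):
    p=P[n]=camera(n); h=cv2.cvtColor(p['image'],cv2.COLOR_RGB2HSV)
    m=(((h[...,0]<5)|(h[...,0]>174))&(h[...,1]>190)&(h[...,2]>90)).astype(np.uint8)
    k,l,st,c=cv2.connectedComponentsWithStats(m)
    for i in range(1,k):
        if st[i,4]>40:
            uv=c[i]; r=cv2.minAreaRect(np.argwhere(l==i)[:,::-1].astype(np.float32)); b=cv2.boxPoints(r)
            print(n,uv.round(1),st[i,4],'rect',np.round([atz(p,q,121)[:2] for q in b]).tolist(),atz(p,uv,121).round(1))
            P[n,'y' if c[i][0]<250 else 'g']=uv
    print('knob',[(round(d['conf'],2)) for d in regions_of(p,'knob_yellow_center')])
    m=((h[...,0]>18)&(h[...,0]<30)&(h[...,1]>180)&(h[...,2]>120)).astype(np.uint8)
    k,l,st,c=cv2.connectedComponentsWithStats(m)
    for i in range(1,k):
        if st[i,4]>15: print(n,'yel',c[i].round(1),st[i,4],atz(p,c[i],77).round(1))
(C1,d1),(C2,d2)=ray(P['top'],P['top','y']),ray(P['side'],P['side','y']) if ('side','y') in P else None
A=np.stack([d1,-d2],1);t=np.linalg.lstsq(A,C2-C1,rcond=None)[0];print(C1+t[0]*d1,C2+t[1]*d2)
im=cv2.cvtColor(P['top']['image'],cv2.COLOR_RGB2BGR);cv2.imwrite('pics/z1.png',cv2.resize(im[110:270,170:330],None,fx=3.7,fy=3.7,interpolation=2))
E
```

```text
knob [0.51]
top yel [209.9 176.2] 31 [646.2 136.4  77. ]
side [193.4 164.6] 220 rect [[440.0, 183.0], [484.0, 189.0], [474.0, 116.0], [433.0, 112.0]] [457.1 149.  121. ]
side [264.8 231.8] 408 rect [[497.0, -122.0], [539.0, -108.0], [540.0, -187.0], [501.0, -198.0]] [ 518.7 -155.6  121. ]
knob [0.51]
side yel [257.4 159.6] 22 [652.3 141.   77. ]Traceback (most recent call last):
  File "<stdin>", line 22, in <module>
KeyError: ('top', 'y')
```

```bash
cat >> h.py <<'E'
def ray(p,uv):
    K=np.array(p['K'],float);R=cv2.Rodrigues(np.array(p['rvec'],float))[0];C=-R.T@np.array(p['tvec'],float).ravel()
    return C,R.T@np.linalg.inv(K)@np.array([*uv,1.])
def atz(p,uv,z):
    C,d=ray(p,uv); return C+d*(z-C[2])/d[2]
def reds(p):
    im=p['image'].astype(int); m=((im[...,0]>90)&(im[...,0]>2.5*im[...,1])&(im[...,0]>2.5*im[...,2])).astype(np.uint8)
    k,l,st,c=cv2.connectedComponentsWithStats(m); o=[]
    for i in range(1,k):
        if st[i,4]>60: o.append((c[i],st[i,4],cv2.boxPoints(cv2.minAreaRect(np.argwhere(l==i)[:,::-1].astype(np.float32)))))
    return o
def tri(p,a,q,b):
    (C1,d1),(C2,d2)=ray(p,a),ray(q,b)
    t=np.linalg.lstsq(np.stack([d1,-d2],1),C2-C1,rcond=None)[0];return C1+t[0]*d1,C2+t[1]*d2
E
python3 - <<'E'
from h import *
p=camera('top');q=camera('side')
for v in (p,q):
    for c,a,b in reds(v): print(c.round(1),a,atz(v,c,121).round(1),np.round([atz(v,x,121)[:2] for x in b]).tolist())
a=[r[0] for r in reds(p) if r[0][0]<250][0];b=[r[0] for r in reds(q) if r[0][0]<240][0]
print(tri(p,a,q,b)); print('knob',tri(p,(209.9,176.2),q,(257.4,159.6)))
im=cv2.cvtColor(p['image'],cv2.COLOR_RGB2BGR);cv2.imwrite('pics/z1.png',cv2.resize(im[110:270,170:330],None,fx=3.7,fy=3.7,interpolation=2))
E
```

```text
[309.2 219.4] 349 [ 517.1 -150.7  121. ] [[534.0, -115.0], [539.0, -183.0], [499.0, -185.0], [495.0, -118.0]]
[198.9 238.8] 366 [455.2 153.8 121. ] [[439.0, 190.0], [481.0, 186.0], [473.0, 118.0], [431.0, 122.0]]
[193.3 164.6] 226 [456.7 148.9 121. ] [[441.0, 183.0], [485.0, 186.0], [473.0, 116.0], [432.0, 114.0]]
[264.9 231.8] 410 [ 518.7 -155.7  121. ] [[497.0, -122.0], [539.0, -108.0], [540.0, -187.0], [501.0, -198.0]]
(array([455.6615994 , 154.34772216, 116.82680674]), array([458.02551213, 153.89418906, 117.04597043]))
knob (array([644.81400777, 135.94802338,  81.73758017]), array([649.03208845, 134.56684261,  82.69147138]))
```

View pics/z1.png

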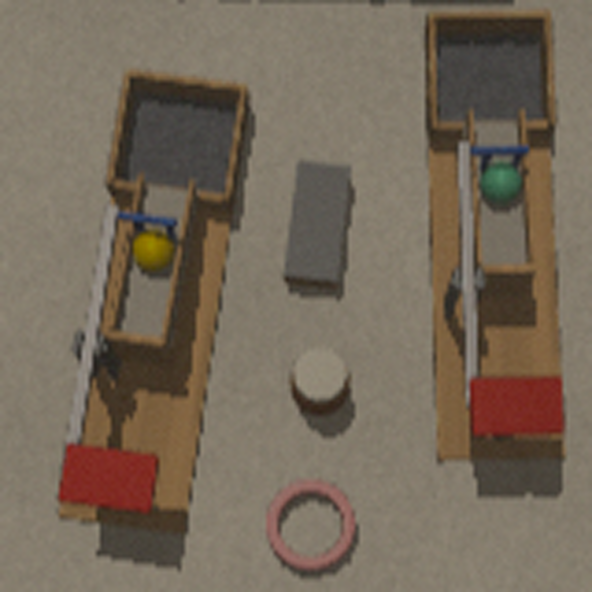

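>>> {"fn": "jog_arm", "kwargs": {
  "increments": [
    [-2.8,-1.98,0,0,0,0,0],
    [-2.8,-1.98,0,0,0,0,0],
    [-2.8,-1.98,0,0,0,0,0],
    [-2.8,-1.98,0,0,0,0,0],
    [-2.8,-1.98,0,0,0,0,0],
    [-2.8,-1.98,0,0,0,0,0],
    [-2.8,-1.98,0,0,0,0,0],
    [-2.8,-1.98,0,0,0,0,0],
    [-2.8,-1.98,0,0,0,0,0],
    [-2.8,-1.98,0,0,0,0,0],
    [-2.8,-1.98,0,0,0,0,0],
    [-2.8,-1.98,0,0,0,0,0],
    [-2.8,-1.98,0,0,0,0,0],
    [-2.8,-1.98,0,0,0,0,0],
    [0,0,0,0,0,-5.2,0],
    [0,0,0,0,0,-5.2,0],
    [0,0,0,0,0,0,0],
    [0,0,0,0,0,0,0]
  ]
}}

```text
clock: 3.65
eef_pos: [451.9, 154.4, 227.5]
eef_rot: [3.142, 0.0, 3.042]
wrist_force: [-0.3, -0.2, -0.1]
finger_gap: 0.2
```

>>> {"fn": "jog_arm", "kwargs": {
  "increments": [
    [0,0,2,0,0,0,0],
    [0,0,2,0,0,0,0],
    [0,0,2,0,0,0,0],
    [0,0,1.4,0,0,0,0],
    [0,0,0,0,0,0,0]
  ]
}}

```text
clock: 4.28
eef_pos: [451.7, 154.4, 152.9]
eef_rot: [-3.141, -0.001, 3.044]
wrist_force: [0.0, 0.4, -0.0]
finger_gap: 0.7
```

```bash
python3 - <<'E'
from h import *
s=read_state();print(s['eef_pos'],s['wrist_force'])
p=camera('side');q=camera('top')
i=cv2.cvtColor(p['image'],cv2.COLOR_RGB2BGR)[90:220,140:300];j=cv2.cvtColor(q['image'],cv2.COLOR_RGB2BGR)[130:260,140:300]
cv2.imwrite('pics/a2.png',cv2.resize(np.vstack([i,j]),None,fx=2.3,fy=2.3,interpolation=2))
E
```

```text
[451.66147865 154.3590782  152.87979353] [ 0.03859312  0.36754289 -0.00535666]
```

View pics/a2.png

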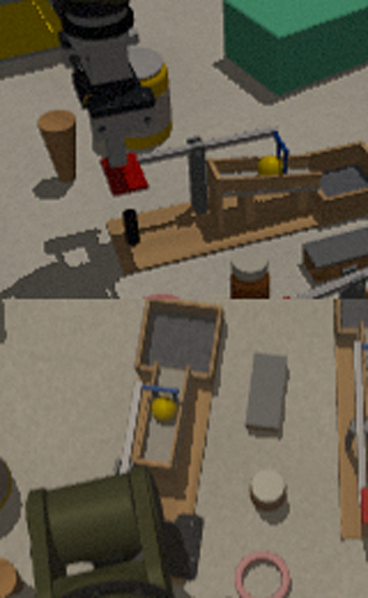

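The fingertips are over the paddle, about 10 mm above it, with the paddle at (125,173) in the side crop. Nothing else is near them, so I'll press now.

>>> {"fn": "jog_arm", "kwargs": {
  "increments": [
    [0,0,0.5,0,0,0,0],
    [0,0,0.5,0,0,0,0],
    [0,0,0.5,0,0,0,0],
    [0,0,0.5,0,0,0,0],
    [0,0,0.5,0,0,0,0],
    [0,0,0.5,0,0,0,0],
    [0,0,0.5,0,0,0,0],
    [0,0,0.4,0,0,0,0],
    [0,0,0.4,0,0,0,0],
    [0,0,0,0,0,0,0],
    [0,0,0,0,0,0,0]
  ]
}}

```text
clock: 5.75
eef_pos: [452.0, 154.4, 110.6]
eef_rot: [3.141, 0.0, 3.044]
wrist_force: [1.1, 0.3, 4.1]
finger_gap: 0.3
```

```bash
python3 - <<'E'
from h import *
s=read_state();print(s['eef_pos'],s['wrist_force'])
p=camera('side');q=camera('top')
i=cv2.cvtColor(p['image'],cv2.COLOR_RGB2BGR)[90:220,140:300];j=cv2.cvtColor(q['image'],cv2.COLOR_RGB2BGR)[130:260,140:300]
cv2.imwrite('pics/a3.png',cv2.resize(np.vstack([i,j]),None,fx=2.3,fy=2.3,interpolation=2))
E
```

```text
[452.01467558 154.40732171 110.5699645 ] [1.07406869 0.31551615 4.13447725]
```

View pics/a3.png

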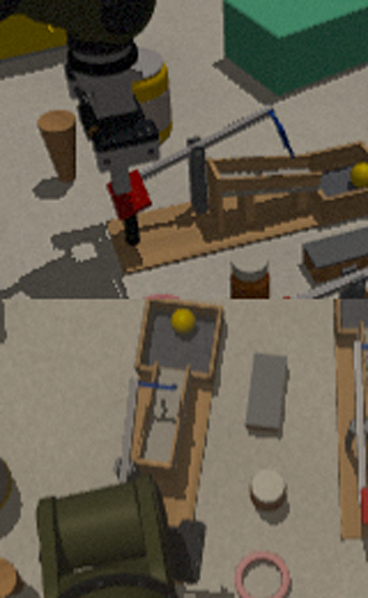

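The knob already shows in the tray at (183,320) in the top crop. The gate is up and the press force is about 4 N. I'll hold briefly and then lift at a moderate speed.

>>> {"fn": "jog_arm", "kwargs": {
  "increments": [
    [0,0,0,0,0,0,0],
    [0,0,0,0,0,0,0],
    [0,0,0,0,0,0,0],
    [0,0,0,0,0,0,0],
    [0,0,0,0,0,0,0],
    [0,0,0,0,0,0,0],
    [0,0,-0.6,0,0,0,0],
    [0,0,-0.6,0,0,0,0],
    [0,0,-0.6,0,0,0,0],
    [0,0,-0.6,0,0,0,0],
    [0,0,-0.6,0,0,0,0],
    [0,0,-0.6,0,0,0,0],
    [0,0,-0.6,0,0,0,0],
    [0,0,-1.5,0,0,0,0],
    [0,0,-2,0,0,0,0],
    [0,0,-2,0,0,0,0],
    [0,0,-2,0,0,0,0],
    [0,0,0,0,0,0,0],
    [0,0,0,0,0,0,0],
    [0,0,0,0,0,0,0]
  ]
}}

```text
clock: 8.35
eef_pos: [451.7, 154.3, 226.7]
eef_rot: [-3.141, -0.001, 3.044]
wrist_force: [0.4, -0.3, 0.2]
finger_gap: 0.7
```

```bash
python3 - <<'E'
from h import *
s=read_state();print(s['clock'],s['eef_pos'],s['wrist_force'])
p=camera('side');q=camera('top')
i=cv2.cvtColor(p['image'],cv2.COLOR_RGB2BGR)[90:220,140:300];j=cv2.cvtColor(q['image'],cv2.COLOR_RGB2BGR)[100:260,160:320]
for r in reds(p): print(r[0].round(1),r[1])
for v in(p,q):
  for d in recognise(v,'knob_yellow_center')[:1]: print(d['conf'],w(v,d['centre']))
cv2.imwrite('pics/a4.png',cv2.resize(np.vstack([i,j]),None,fx=2,fy=2,interpolation=2))
E
```

```text
8.35 [451.66631193 154.31074129 226.71357521] [ 0.37045452 -0.280134    0.22025543]
[193.4 164.5] 226
[264.9 231.8] 413
```

View pics/a4.png

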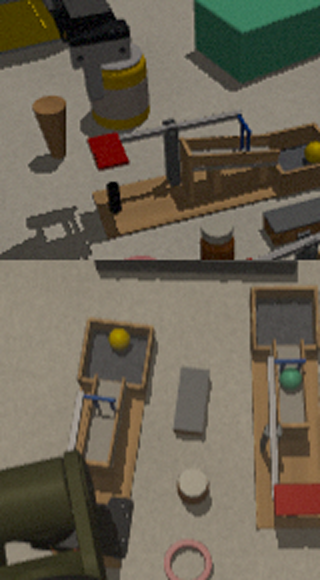

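The paddle centroid is back at its starting pixel. The yellow knob is still in the tray, at about (219.5,140) in the full image, and the green knob is behind its gate. Handing in.

```bash
python3 -c "
from cell import *
print(sign_off())"
```

```text
the job is handed in; nothing more can be done
None
```

The yellow knob is in its tray and its gate is shut again. I pressed that feeder's paddle with the closed fingers to about 89 mm (about 4 N), held it until the knob had rolled out, then lifted clear and handed in. The last clock reading, just before my final checks, was 8.35 s.

What the last checks showed:
- **Yellow lever:** the paddle is back at its starting pixel in the side view, (193.4, 164.5) against (193.3, 164.6) before the press.
- **Yellow knob:** it lies in the tray, within about 1 pixel of where it was about 2.5 s earlier.
- **Green feeder:** the mint green knob is still behind its gate, and its paddle is unchanged in the side view, (264.9, 231.8) before and after.
- **Robot:** the fingers are about 85 mm above the paddle, and the wrist force is near zero.
- **Bystanders:** those visible in the cropped pictures look unmoved. I did not measure them, and the crops leave out the brush and the plain knob.

Some checks failed or disagreed:
- **Network detection of the yellow knob:** the network found nothing in either of the final pictures, so the knob's place was read by eye.
- **Network positions for the paddle:** these were up to about 35 mm off and were sometimes given for other things too. I used the red pixels from both views instead, which put the paddle top at 117 mm against the stated 121 mm.

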